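# Freshen the closet tray with cedar blocks

### The arm

A 6-joint arm with a two-finger parallel gripper is mounted at the origin on the work surface. World frame = base frame: x ahead of the robot, y to its left, z up, the work surface at z = 0. Lengths are in m, angles in rad, forces in N, time in s.
With the tool pointing down it reaches from about 0.25 to 0.775 m from the base axis. Payload 4 kg.
Tool frame: the origin (TCP) lies on the centre line of the jaws, within the pads' length; the fingertips stand robot.tips_ahead ahead of it and the grasp point (between the pads) lies 8 mm behind it (robot.tips_ahead is the distance from the TCP to the fingertips, in m); z points along the fingers, y is the line along which they close (so a half turn about z gives the same grasp; the last joint's range is limited). The gripper opens to 94 mm and grips with 3 to 60 N. Pads are 16 mm wide; open, the fingers measure 119 mm over their backs; the gripper's body (75 mm by 177 mm) begins 78 mm behind the grasp point.
Start: joints at [-1.206, 0.087, 1.371, -0, 1.684, -0.103], TCP at [0.248, -0.491, 0.217] pointing down, gripper open.
Joint ranges: [-3.1, 3.1], [-0.76, 2.03], [0.27, 2.55], [-1.08, 4.22], [0.17, 2.65], [-2.57, 2.57]. Speed limits (rad/s): [2.79, 2.79, 3.14, 3.14, 3.14, 3.14].

### API

Orientations are given as [roll, pitch, yaw] about the fixed x, y, z axes, in that order (R = Rz(yaw) Ry(pitch) Rx(roll)).
In Python, from bench import robot, snapshot, close_job, spotter gives the robot as it stands. The module is installed in compiled form; this text tells all that it offers.
- The arm moves only by the tool servo_tool, never from a script. Its argument "commands" is one flat list of numbers, 7 for each row, row after row: the shift along the tool's x, y, z in m, then the turn, a rotation vector about the tool's x, y, z in degrees, then the finger opening in m, from 0 to 0.094. In form: [x, y, z, ax, ay, az, grip, x, y, z, ax, ay, az, grip, ...]. A call has 1 to 10 rows; each row is the pose to reach, as a shift and turn from the pose commanded when the call began, along the tool's axes at that moment; what a row does not reach only later rows make up. A row lasts 1/8 s, in which the tool goes at most 62.5 mm and 10.7 degrees, less where a joint would pass 70% of its speed; a pose out of reach is approached as far as the arm can. A call with a gripper value outside its range is refused whole. The fingers move at their own pace and stop on an object; the grip force is fixed at half the most. Time passes only in rows, so rows that repeat a pose let the fingers close. It gives the time, the measured TCP pose, the force, the opening and the grip force at its end, in the units of the state.
- robot.get_obs(): the state, without advancing time (a new reading comes with each control period).
- snapshot(name): name is "scene" or "side" or "wrist"; returns a dict with "img" (400x640x3 uint8, blue, green, red), "camera_matrix" (3x3 intrinsics, pixels), "k1" (the pictures are not rectified: a ray, as slopes to the right and down, at radius r is drawn at 1 + k1 r^2 times it, then the intrinsics apply), "extrinsics" (4x4, takes a point from camera to world coordinates); the wrist camera has in their place "hand_eye" (4x4, takes a point from camera to tool coordinates, whose origin is the TCP and whose axes are the flange's). Camera axes: x right, y down, z forward; pixel columns grow to the right and rows downward; lengths in m; the calibration is good to about 2 mm. A picture is of the moment at which its call begins: read the wrist's pose just before it. There is no depth.
- close_job(): hands the job in; it is judged then, once.
Trained networks look in a picture, given as the dict that the camera call returned (one of the last four; its "shot" number tells which), for a name from the list of things; names that differ only in an ending like _2 or _b are one class to them, and where a whole thing is asked for, a point or a joint stands for the part that bears it (a point fixed in the world has none). Each returns a list of dicts, best first, with "conf" (0 to 1); they miss things now and then, are a little off and sometimes report something else, mostly with a low value. They report only what shows in the picture. A call takes as long as a camera call.
- spotter.trace(name, picture): "region" (400x640 bool, what is visible of it) and "box" ([left, top, width, height] in pixels, round what is visible of it).
The state is a dict: "time": time; "joint_positions": joint angles; "qvel": joint speeds; "joint_torque": joint torques, N m; "tool_pos": TCP position; "ee_rot": TCP orientation; "wrist_force": force on the tool from outside, world axes, zero at the start; "wrist_torque": the same for the moment, N m; "width": finger opening in m; "finger_force": force on a finger pad.
Only numpy, scipy, OpenCV 4.12 (cv2) and the standard library are available. Lean on these libraries where they do the work, as an engineer would, in place of code of your own. Each camera call takes 0.05 s, during which the arm holds its last target. There are 200 camera calls.

### The job

Clear the tray first: lay the old cedar slats in the open case, and set the steel ring in the middle of the tall acrylic tier and the glass bead in the middle of the low one. Then take the shaker by its handle and shake all its cedar blocks out evenly over the tray, at least two in each of the left, middle and right thirds of its long side; strays may be added by hand. Park the empty shaker level on the middle of its cork mat, and leave the vase and flashlight alone.

Things in the scene. Friction and masses are not known exactly. Their poses are not given: they have to be found in the camera images.
- tray: Open dark-wood tray, grey felt floor, fixed to the shelf, outside 200 mm (its x) by 330 mm (its y, the long side), 30 mm high, walls and floor 5 mm. Origin: centre of underside. Inside, x = -95..95 and y = -160..160 mm; the middle third is y = -53..53 mm, the other thirds lie beyond.
- tall_tier: Tall frosted-acrylic riser (two blocks stacked), 110 x 110 mm, flat top at 110 mm, fixed. Origin: centre of underside.
- low_tier: Low frosted-acrylic riser (one block), 110 x 110 mm, flat top at 55 mm, fixed. Origin: centre of underside.
- mat: Thin cork mat, 180 mm (its x) by 84 mm (y), 4 mm thick, fixed: the parking place of the shaker. Origin: centre of underside.
- shaker: White plastic shaker, 0.25 kg empty, holding the cedar blocks: a flat tube 160 mm long (its x), 66 wide, 42 high, clear roof, closed at +x, fully open at its mouth, -x (58 x 35 mm; floor and sides 4 mm). The blocks start to slide out when the mouth is tipped 16 to 23 degrees below level. Starts level on the mat. Origin: centre of underside.
- shaker_handle (a point): Grip point of the shaker's handle, above its middle, 70 mm over its underside: an upright white plate 14 mm thick along the shaker's x, 44 mm wide along y, from the roof at 42 mm up to 94 mm over the underside.
- shaker_mouth (a point): Middle of the lower edge of the shaker's mouth: 80 mm from its centre along -x, 4 mm above its underside.
- ring: Plain steel ring, outside diameter 60 mm, hole 42 mm, 24 mm high, 0.15 kg, lying flat in the tray at the start, either face may be up at the end. Origin: centre of the face that is underneath at the start.
- bead: Large glass bead, a faceted barrel 46 mm across and 32 mm high with flat ends 36 mm across, 0.1 kg, standing in the tray at the start. Origin: its centre, z along its axis.
- cedar0: Cedar block, a 24 mm cube of 12 g, in the shaker at the start; origin at its centre. Eight to ten blocks are present, the rest absent.
- cedar1: Another such cedar block (may be absent).
- cedar2: Another such cedar block (may be absent).
- cedar3: Another such cedar block (may be absent).
- cedar4: Another such cedar block (may be absent).
- cedar5: Another such cedar block (may be absent).
- cedar6: Another such cedar block (may be absent).
- cedar7: Another such cedar block (may be absent).
- cedar8: Another such cedar block (may be absent).
- cedar9: Another such cedar block (may be absent).
- slat0: Old cedar slat, dark wood bar 80 mm long (its x), 22 mm wide, 16 mm high, 25 g, lying in the tray at the start, roughly across the tray's long side. One or two are present. Origin: centre of underside.
- slat1: Another such slat (may be absent).
- case: Grey plastic storage case with a lever latch, fixed, standing open with its lid folded back flat behind it (+x): outside 130 mm (x) by 190 mm (y), 50 mm high, walls and floor 5 mm. Origin: centre of the case's underside (lid not counted).
- vase: Black ceramic vase, 92 mm wide, 145 mm tall, at the back of the shelf; leave it alone. Origin: centre of underside.
- flashlight: Chrome flashlight, 150 mm long, 42 mm head, lying roughly along x at the far left; leave it alone. Origin: middle of its length, on the shelf.

How it is judged:
By the outcome, as a careful person would: the job done as asked, in the order asked, and still so for the second after the job is handed in, with the robot touching nothing.
Of cedar0, cedar1, cedar2, cedar3, cedar4, cedar5, cedar6, cedar7, cedar8, cedar9 only 8 to 10 are there at a start; the rules pass over those that are not, and their reading is None.
Of slat0, slat1 only 1 to 2 are there at a start; the rules pass over those that are not, and their reading is None.
At some moment in a run one of ring, bead may be knocked a few centimetres aside while the robot is not near it.
Once in a run the grip may slacken for a moment while it holds something.
It also fails if it takes over 210 s, if anything falls off the work surface, if the arm or the gripper's body presses on something with over 40 N, if the wrist force passes 120 N, or if a joint passes its speed limit or range.

## Working session

There is one attempt and no reset: what is moved stays moved. The work goes in short steps, Python scripts to look and compute and a tool call to move; the robot and the scene stay as the last step left them, time stands still between calls to the robot, and variables do not carry over. Pictures are saved under pics/ and viewed, at most 14 in all, crops included, and the job is handed in when it is done.

Besides the shell and the picture viewer there is one more tool, called after "Call:" as name(argument=value, ...) on one line, values as JSON. servo_tool: Moves the arm, as the interface text tells. Its arguments: {"type":"object","properties":{"commands":{"type":"array","items":{"type":"number"}}},"required":["commands"]}

```bash
mkdir -p pics; cat > h.py <<'E'
import numpy as np, cv2
from bench import robot, snapshot, close_job, spotter
from scipy.spatial.transform import Rotation as R
def T_tool(o):
    T=np.eye(4); r=np.array(o["ee_rot"],float)
    T[:3,:3]=r if r.shape==(3,3) else R.from_euler('xyz',r).as_matrix()
    T[:3,3]=o["tool_pos"]; return T
def snap(n):
    o=robot.get_obs(); s=snapshot(n)
    s["T"]=np.array(s["extrinsics"]) if "extrinsics" in s else T_tool(o)@np.array(s["hand_eye"])
    return s
def ray(s,uv):
    uv=np.asarray(uv,float).reshape(-1,1,2); K=np.array(s["camera_matrix"],float)
    d=cv2.undistortPoints(uv,K,np.array([s["k1"],0,0,0,0.]),None,None,None).reshape(-1,2) if 0 else None
    m=(uv.reshape(-1,2)-K[:2,2])/[K[0,0],K[1,1]]; p=m.copy()
    for _ in range(30): p=m/(1+s["k1"]*(p**2).sum(1,keepdims=True))
    return np.c_[p,np.ones(len(p))]@s["T"][:3,:3].T
def onz(s,uv,z):
    d=ray(s,uv); c=s["T"][:3,3]; return c+d*((z-c[2])/d[:,2:])
def proj(s,P):
    P=np.asarray(P,float).reshape(-1,3); c=(P-s["T"][:3,3])@s["T"][:3,:3]; m=c[:,:2]/c[:,2:]
    m=m*(1+s["k1"]*(m**2).sum(1,keepdims=True)); K=np.array(s["camera_matrix"]); return m*[K[0,0],K[1,1]]+K[:2,2]
def topz(s,reg,z):
    """min-area rect of region projected to plane z: centre, size, angle"""
    n,l,st,_=cv2.connectedComponentsWithStats(reg.astype(np.uint8)); 
    ys,xs=np.nonzero(l==1+np.argmax(st[1:,4])); P=onz(s,np.c_[xs,ys],z)[:,:2]
    (c,sz,a)=cv2.minAreaRect((P*1000).astype(np.float32)); return np.round(c,1),np.round(sz,1),round(a,1)
E
python3 - <<'E'
from h import *
o=robot.get_obs(); print(o, robot.tips_ahead)
S={}
for n in("scene","side","wrist"):
    s=S[n]=snap(n); cv2.imwrite(f"pics/{n}0.png",s["img"]); print(n,np.round(s["T"],3).tolist(),np.array(s["camera_matrix"])[0].tolist(),s["k1"])
tops=dict(tray=.03,tall_tier=.11,low_tier=.055,mat=.004,shaker=.042,ring=.029,bead=.037,slat0=.021,case=.05,vase=.1,flashlight=.02,cedar0=.028)
for n in("scene","side"):
  for k,z in tops.items():
    for r in spotter.trace(k,S[n])[:3]:
        if r["conf"]>.3: print(n,k,round(r["conf"],2),r["box"],topz(S[n],r["region"],z))
E
```

```text
{'time': 0.0, 'joint_positions': array([-1.20610577e+00,  8.79367586e-02,  1.37228129e+00, -4.59145994e-05,
        1.68360441e+00, -1.03057787e-01]), 'qvel': array([-0.00106595, -0.00029844,  0.00066548,  0.00327   ,  0.00055833,
        0.00080459]), 'joint_torque': array([-1.07760259e-04, -3.40184677e+01, -3.02426755e+01,  7.18362350e-02,
        3.30178253e-02, -1.74577840e-04]), 'tool_pos': array([ 0.24779062, -0.49041062,  0.21530042]), 'ee_rot': array([-3.13936998e+00, -1.84000333e-04,  4.67743024e-01]), 'wrist_force': array([ 0.30275419, -0.76647467, -0.67823353]), 'wrist_torque': array([-0.03259491, -0.00097787, -0.0176652 ]), 'finger_force': 0.0, 'width': 0.09403024813012649} 0.011
scene [[0.369, 0.594, -0.715, 1.389], [0.929, -0.235, 0.284, -0.272], [0.0, -0.77, -0.639, 0.794], [0.0, 0.0, 0.0, 1.0]] [375.156494250949, 0.0, 318.37171824806944] -0.004302213972475886
side [[-0.972, -0.182, 0.146, 0.435], [-0.233, 0.742, -0.629, 0.676], [0.006, -0.646, -0.763, 0.846], [0.0, 0.0, 0.0, 1.0]] [386.2203567941552, 0.0, 318.6794468173466] -0.03870494306057086
wrist [[0.451, -0.862, 
[... 2164 characters left out ...]
), array([43.1, 54.8]), 12.5)
side slat0 0.57 [331.2, 216.2, 31.9, 10.0] (array([500.7,  49.2]), array([78.2, 31. ]), 8.2)
side slat0 0.54 [333.3, 198.6, 28.4, 11.0] (array([518.6, -18.1]), array([35.9, 81.1]), 89.1)
side case 0.57 [266.2, 99.3, 83.8, 49.2] (array([ 703.8, -309.6]), array([241.4, 263. ]), 88.2)
side case 0.57 [369.5, 123.4, 51.3, 28.6] (array([ 415.9, -301.5]), array([157.4, 154.4]), 3.9)
side vase 0.83 [234.3, 144.8, 32.7, 54.1] (array([789.7,  -3.3]), array([ 83.1, 197.4]), 21.7)
side vase 0.65 [366.1, 117.3, 54.3, 38.1] (array([ 418.5, -244.3]), array([150.1, 165.1]), 3.4)
side flashlight 0.56 [281.0, 332.8, 32.0, 66.0] (array([531.8, 439.3]), array([140.7,  41.9]), 87.3)
```

```bash
python3 -c "
import cv2,numpy as np
a=[cv2.imread(f'pics/{n}0.png') for n in('scene','side')]
cv2.imwrite('pics/both0.png',np.vstack([cv2.resize(x,(480,300)) for x in a]))"
```

```text
(no output)
```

View pics/scene0.png

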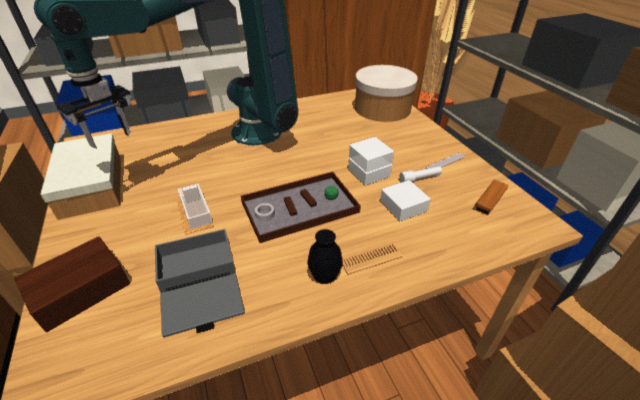

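View pics/side0.png

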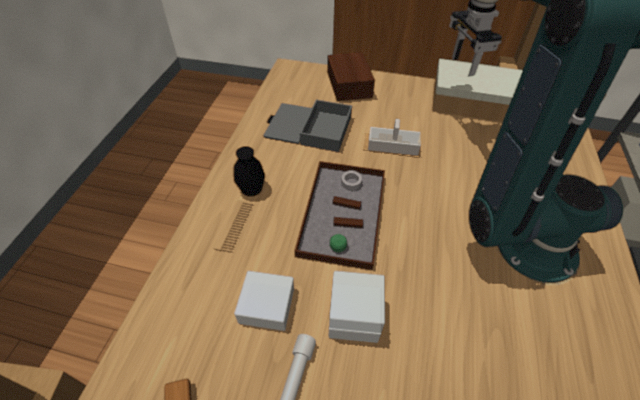

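The side view shows ring (352,180), two slats (347,202) and (348,222), bead (338,242), shaker (395,140), case (327,125), tall tier (358,305) and low tier (266,300). Next I fit poses from the silhouettes and check which end is the shaker's mouth.

```bash
cat >> h.py <<'E'
from scipy.optimize import minimize
def box(lx,ly,z0,z1,cx=0): return np.array([[cx+a*lx/2,b*ly/2,z] for a in(-1,1) for b in(-1,1) for z in(z0,z1)])
def cyl(rs): return np.array([[r*np.cos(t),r*np.sin(t),z] for r,z in rs for t in np.linspace(0,2*np.pi,24,endpoint=False)])
MODEL=dict(tray=[box(.2,.33,0,.03)],tall_tier=[box(.11,.11,0,.11)],low_tier=[box(.11,.11,0,.055)],
 ring=[cyl([(.03,0),(.03,.024)])],bead=[cyl([(.018,-.016),(.023,-.006),(.023,.006),(.018,.016)])],slat0=[box(.08,.022,0,.016)],
 shaker=[box(.16,.066,0,.042),box(.014,.044,.042,.094)],case=[box(.13,.19,0,.05),box(.13,.19,0,.01,.13)],cedar0=[box(.024,.024,-.012,.012)])
def fit(obs,k,z,p0,yaw=True):
    """obs: list of (shot, region). returns x,y,yaw(deg),IoU"""
    F=3; crops=[]
    for s,reg in obs:
        ys,xs=np.nonzero(reg); l,t=max(xs.min()-15,0),max(ys.min()-15,0); c=reg[t:ys.max()+16,l:xs.max()+16].astype(np.uint8)
        crops.append((s,l,t,cv2.resize(c,None,fx=F,fy=F,interpolation=cv2.INTER_NEAREST)))
    def cost(p):
        a=p[2] if yaw else 0; Rz=R.from_euler('z',a).as_matrix(); v=0
        for s,l,t,c in crops:
            m=np.zeros_like(c)
            for q in MODEL[k]:
                uv=(proj(s,q@Rz.T+[p[0],p[1],z])-[l,t]+.5)*F-.5
                cv2.fillConvexPoly(m,np.round(cv2.convexHull(uv.astype(np.float32))*16).astype(np.int32),1,shift=4)
            v-=(m&c).sum()/max((m|c).sum(),1)
        return v/len(crops)
    best=None
    for a in ([p0[2]-.1,p0[2],p0[2]+.1] if yaw else [0]):
        x0=np.array([p0[0],p0[1],a]); 
        r=minimize(cost,x0,method='Nelder-Mead',options=dict(initial_simplex=x0+np.array([[0,0,0],[.02,0,0],[0,.02,0],[.01,.01,.15]])))
        if best is None or r.fun<best.fun: best=r
    return np.round([*best.x[:2]*1000,np.degrees(best.x[2])],1),round(-best.fun,3)
E
python3 - <<'E'
from h import *
S={n:snap(n) for n in("scene","side")}
def near(s,k,p,z):
    rs=[r for r in spotter.trace(k,s) if r["conf"]>.15]
    q=proj(s,[[p[0],p[1],z]])[0]
    rs=[r for r in rs if np.hypot(*(np.array(r["box"][:2])+np.array(r["box"][2:])/2-q))<28]
    return rs[0]["region"] if rs else None
for k,z,p,yaw in [("tray",0,(.525,.01,.045),1),("tall_tier",0,(.44,.29,.1),1),("low_tier",0,(.63,.31,.1),1),("ring",.005,(.52,-.105),0),("bead",.021,(.515,.125),0),("slat0",.005,(.503,.045,.12),1),("slat0",.005,(.52,-.02,0),1),("shaker",.004,(.425,-.305,.07),1),("case",0,(.66,-.33,0),1)]:
    o={n:near(S[n],k,p,z+.02) for n in S}
    for sub in (["scene","side"],["scene"],["side"]):
        ob=[(S[n],o[n]) for n in sub if o[n] is not None]
        if len(ob)==len(sub): print(k,sub,fit(ob,k,z,(p[0],p[1],p[2] if yaw else 0),yaw))
a=[cv2.resize(S["side"]["img"][105:165,350:430],(480,360),interpolation=2),cv2.resize(S["scene"]["img"][175:235,160:230],(480,411),interpolation=2)]
cv2.imwrite("pics/sh.png",np.vstack([a[0],a[1][:230]]))
cv2.imwrite("pics/sh.png",np.hstack([cv2.resize(x,(400,320)) for x in a]))
E
```

```text
tray ['scene', 'side'] (array([520.9,   8.2,   2.4]), np.float64(0.832))
tray ['scene'] (array([520.5,   9.9,   2.5]), np.float64(0.824))
tray ['side'] (array([521.2,   7.7,   2.4]), np.float64(0.844))
tall_tier ['scene', 'side'] (array([437.1, 300.7,   7.3]), np.float64(0.946))
tall_tier ['scene'] (array([432. , 303.6,   5.4]), np.float64(0.952))
tall_tier ['side'] (array([437.7, 297.3,   7.5]), np.float64(0.957))
low_tier ['scene', 'side'] (array([640. , 317.3,   7.3]), np.float64(0.91))
low_tier ['scene'] (array([638.3, 319. ,   6.4]), np.float64(0.918))
low_tier ['side'] (array([640.7, 315.5,   7.2]), np.float64(0.912))
ring ['scene', 'side'] (array([ 518.6, -106.6,   -2.8]), np.float64(0.848))
ring ['scene'] (array([ 518.7, -105.6,    2.8]), np.float64(0.886))
ring ['side'] (array([ 518.3, -108.9,    2. ]), np.float64(0.833))
bead ['scene', 'side'] (array([513.4, 121.5,   4.2]), np.float64(0.897))
bead ['scene'] (array([512.3, 123.1,   4.9]), np.float64(0.935))
bead ['side'] (array([513.9, 119.5,   4.5]), np.float64(0.921))
slat0 ['scene', 'side'] (array([500.8,  46.7,   7.4]), np.float64(0.437))
slat0 ['scene'] (array([500.8,  46.7,   7.4]), np.float64(0.873))
slat0 ['side'] (array([503. ,  45. ,   1.1]), np.float64(-0.0))
slat0 ['scene', 'side'] (array([517.5, -24.6,  -0.7]), np.float64(0.421))
slat0 ['scene'] (array([520. , -20. ,  -5.7]), np.float64(-0.0))
slat0 ['side'] (array([517.5, -24.6,  -0.7]), np.float64(0.842))
shaker ['scene', 'side'] (array([ 416.8, -304.9,    4.4]), np.float64(0.943))
shaker ['scene'] (array([ 414.9, -304.6,    4.1]), np.float64(0.962))
shaker ['side'] (array([ 417.7, -306.4,    7.1]), np.float64(0.952))
case ['scene', 'side'] (array([ 645.3, -333.6,   -2.2]), np.float64(0.956))
case ['scene'] (array([ 642.4, -332.9,   -2.2]), np.float64(0.966))
case ['side'] (array([ 646.6, -335.6,   -2.4]), np.float64(0.96))
```

View pics/sh.png

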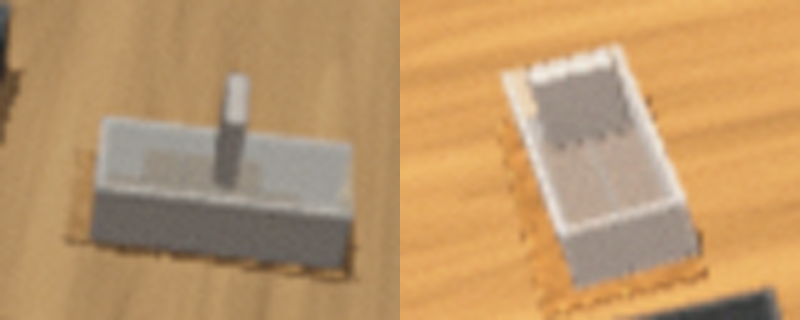

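The closed end faces away from the robot, so the mouth points toward the base and the shaker's yaw is about +4°. Blocks show through the roof. I'll look from above the tray.

Call:
servo_tool(commands=[0.428,-0.333,-0.06,0,0,26.8,0.06,0.428,-0.333,-0.06,0,0,26.8,0.06,0.428,-0.333,-0.06,0,0,26.8,0.06,0.428,-0.333,-0.06,0,0,26.8,0.06,0.428,-0.333,-0.06,0,0,26.8,0.06,0.428,-0.333,-0.06,0,0,26.8,0.06,0.428,-0.333,-0.06,0,0,26.8,0.06,0.428,-0.333,-0.06,0,0,26.8,0.06,0.428,-0.333,-0.06,0,0,26.8,0.06,0.428,-0.333,-0.06,0,0,26.8,0.06])

```text
time: 3.6
tool_pos: [0.4807, 0.002, 0.2767]
ee_rot: [-3.141, -0.0, 0.006]
wrist_force: [-0.4, 0.5, 0.1]
width: 0.0603
finger_force: 0.0
```

```bash
cat >> h.py <<'E'
def pick(s,k,P,z,tol=40):
    """all regions of class k with centre near projected P, best first"""
    q=proj(s,[[P[0],P[1],z]])[0]; rs=[r for r in spotter.trace(k,s) if r["conf"]>.15]
    rs=[r for r in rs if np.hypot(*(np.array(r["box"][:2])+np.array(r["box"][2:])/2-q))<tol]
    return rs[0]["region"] if rs else None
def meas(s,k,z,p,yaw=1,tol=40):
    r=pick(s,k,p,z+.01,tol); print(k, None if r is None else fit([(s,r)],k,z,(p[0],p[1],p[2] if yaw else 0),yaw))
E
python3 - <<'E'
from h import *
s=snap("wrist"); cv2.imwrite("pics/w1.png",s["img"]); o=robot.get_obs(); print(o["time"],o["tool_pos"],np.degrees(o["ee_rot"]))
for k,z,p,y in [("tray",0,(.521,.008,.04),1),("ring",.005,(.518,-.106),0),("bead",.021,(.513,.121),0),("slat0",.005,(.501,.046,.12),1),("slat0",.005,(.518,-.024,0),1),("tall_tier",0,(.437,.3,.12),1),("low_tier",0,(.64,.317,.12),1),("shaker",.004,(.417,-.305,.07),1),("case",0,(.645,-.334,0),1)]: meas(s,k,z,p,y)
E
```

```text
3.65 [4.80035412e-01 2.93800407e-04 2.76426155e-01] [1.79965044e+02 1.91341534e-02 1.80250347e-01]
tray (array([520.2,   8.4,   2.4]), np.float64(0.894))
ring (array([ 517.5, -106.1,    1.5]), np.float64(0.631))
bead (array([ 5.103e+02,  1.218e+02, -3.000e-01]), np.float64(0.966))
slat0 (array([499.4,  44.9,   7.4]), np.float64(0.932))
slat0 (array([515.4, -21.9,  -2.5]), np.float64(0.951))
tall_tier (array([436.8, 303.8,   8.2]), np.float64(0.977))
low_tier (array([640.1, 322.4,   4.1]), np.float64(0.991))
shaker (array([ 416.3, -304.3,    4.4]), np.float64(0.974))
case (array([ 644.4, -333.5,   -1.8]), np.float64(0.992))
```

View pics/w1.png

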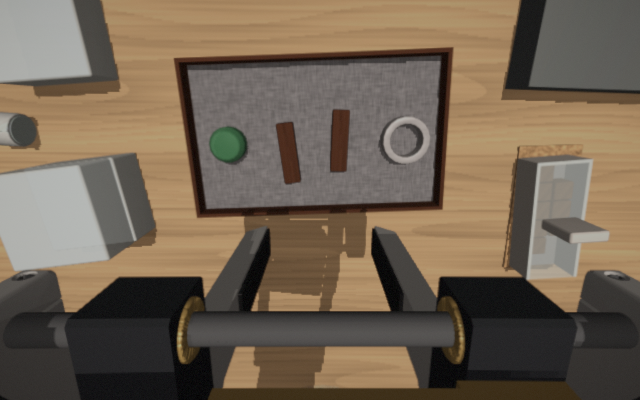

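The wrist view agrees: bead (227,145), slats (288,152) and (340,140), ring (406,140), shaker (550,215) with its mouth at the bottom. First, grasp the left slat.

Call:
servo_tool(commands=[0.0195,-0.045,0.1,0,0,-7.4,0.05,0.0195,-0.045,0.15,0,0,-7.4,0.05,0.0195,-0.045,0.2,0,0,-7.4,0.05,0.0195,-0.045,0.22,0,0,-7.4,0.05,0.0195,-0.045,0.24,0,0,-7.4,0.05,0.0195,-0.045,0.258,0,0,-7.4,0.05,0.0195,-0.045,0.258,0,0,-7.4,0.05,0.0195,-0.045,0.258,0,0,-7.4,0.01,0.0195,-0.045,0.258,0,0,-7.4,0.01,0.0195,-0.045,0.258,0,0,-7.4,0.01])

```text
time: 5.35
tool_pos: [0.4996, 0.0442, 0.0189]
ee_rot: [3.141, -0.001, 0.129]
wrist_force: [0.6, 0.6, 0.3]
width: 0.0238
finger_force: 0.2
```

Call:
servo_tool(commands=[0,0,0,0,0,0,0.01,0,0,0,0,0,0,0.01,0,0,-0.06,0,0,0,0.01,0,0,-0.12,0,0,0,0.01,0.0995,0.36,-0.13,0,0,9,0.01,0.0995,0.36,-0.13,0,0,9,0.01,0.0995,0.36,-0.13,0,0,9,0.01,0.0995,0.36,-0.13,0,0,9,0.01,0.0995,0.36,-0.13,0,0,9,0.01,0.0995,0.36,-0.13,0,0,9,0.01])

```text
time: 6.6
tool_pos: [0.6449, -0.3018, 0.148]
ee_rot: [-3.141, 0.0, -0.028]
wrist_force: [0.4, 0.2, -0.4]
width: 0.0218
finger_force: 30.0
```

Call:
servo_tool(commands=[0,0,0.05,0,0,0,0.01,0,0,0.1,0,0,0,0.01,0,0,0.12,0,0,0,0.01,0,0,0.127,0,0,0,0.01,0,0,0.127,0,0,0,0.01,0,0,0.127,0,0,0,0.05,0,0,0.127,0,0,0,0.05,0,0,0.127,0,0,0,0.05,0,0,0.07,0,0,0,0.05,0,0,0.01,0,0,0,0.05])

```text
time: 7.85
tool_pos: [0.6436, -0.2995, 0.1384]
ee_rot: [-3.14, 0.003, -0.028]
wrist_force: [-0.0, -0.4, 0.2]
width: 0.0503
finger_force: 0.0
```

Call:
servo_tool(commands=[-0.1368,-0.2753,0,0,0,0,0.05,-0.1368,-0.2753,0,0,0,0,0.05,-0.1368,-0.2753,0,0,0,0,0.05,-0.1368,-0.2753,0,0,0,0,0.05,-0.1368,-0.2753,0,0,0,0,0.05,-0.1368,-0.2753,0.05,0,0,0,0.05,-0.1368,-0.2753,0.09,0,0,0,0.05,-0.1368,-0.2753,0.115,0,0,0,0.05,-0.1368,-0.2753,0.119,0,0,0,0.05,-0.1368,-0.2753,0.119,0,0,0,0.05])

```text
time: 9.1
tool_pos: [0.516, -0.0211, 0.0204]
ee_rot: [3.141, -0.001, -0.028]
wrist_force: [0.5, 0.0, 0.5]
width: 0.0502
finger_force: 0.0
```

Call:
servo_tool(commands=[0,0,0,0,0,0,0.01,0,0,0,0,0,0,0.01,0,0,0,0,0,0,0.01,0,0,0,0,0,0,0.01,0,0,0,0,0,0,0.01,0,0,-0.05,0,0,0,0.01,0,0,-0.1,0,0,0,0.01,0,0,-0.13,0,0,0,0.01,0,0,-0.13,0,0,0,0.01])

```text
time: 10.22
tool_pos: [0.517, -0.0211, 0.1521]
ee_rot: [3.141, -0.006, -0.028]
wrist_force: [-0.6, 0.1, -1.4]
width: 0.0217
finger_force: 30.0
```

Call:
servo_tool(commands=[0.1376,0.3403,0,0,0,0,0.01,0.1376,0.3403,0,0,0,0,0.01,0.1376,0.3403,0,0,0,0,0.01,0.1376,0.3403,0,0,0,0,0.01,0.1376,0.3403,0,0,0,0,0.01,0.1376,0.3403,0,0,0,0,0.01,0.1376,0.3403,0,0,0,0,0.01,0.1376,0.3403,0.05,0,0,0,0.01,0.1376,0.3403,0.09,0,0,0,0.01,0.1376,0.3403,0.11,0,0,0,0.01])

```text
time: 11.48
tool_pos: [0.641, -0.3622, 0.0341]
ee_rot: [-3.137, 0.007, -0.027]
wrist_force: [-0.0, 0.1, 0.0]
width: 0.0219
finger_force: 30.0
```

Call:
servo_tool(commands=[0,0,0.016,0,0,0,0.01,0,0,0.018,0,0,0,0.01,0,0,0.018,0,0,0,0.04,0,0,0.018,0,0,0,0.04,0,0,0.018,0,0,0,0.04,0,0,-0.04,0,0,0,0.04,0,0,-0.1,0,0,0,0.04,0,0,-0.15,0,0,0,0.04,0,0,-0.15,0,0,0,0.04])

```text
time: 12.6
tool_pos: [0.6457, -0.3664, 0.198]
ee_rot: [3.134, -0.012, -0.028]
wrist_force: [-0.1, 0.2, -0.4]
width: 0.0401
finger_force: 0.0
```

```bash
python3 - <<'E'
from h import *
o=robot.get_obs();print(o["tool_pos"],np.degrees(o["ee_rot"]))
S=[snap("scene"),snap("side"),snap("wrist")]
for s in S:
    meas(s,"ring",.005,(.518,-.106),0,60); meas(s,"bead",.021,(.512,.121),0,60)
    print([(r["box"],round(r["conf"],2)) for r in spotter.trace("slat0",s)[:3]])
cv2.imwrite("pics/w2.png",np.hstack([S[0]["img"][150:350,130:450],S[2]["img"][::2,::2]]))
E
```

```text
[ 0.64566963 -0.36639693  0.19803101] [179.5672849   -0.6826285   -1.59610171]
ring (array([ 516.5, -106.7,    7.9]), np.float64(0.815))
bead (array([511.9, 123.2,  -3.1]), np.float64(0.881))
[([202.9, 244.2, 10.3, 22.3], 0.72), ([177.6, 253.3, 12.9, 19.0], 0.57)]
ring (array([ 5.196e+02, -1.073e+02, -2.000e-01]), np.float64(0.798))
bead (array([513.2, 121.5,   4.2]), np.float64(0.953))
[([309.5, 127.8, 26.8, 10.5], 0.61), ([316.3, 118.4, 26.4, 10.9], 0.46)]
ring (array([ 518.5, -106.3,    2. ]), np.float64(0.745))
bead None
[([249.7, 143.4, 27.2, 77.7], 0.98), ([310.5, 144.6, 20.2, 74.7], 0.64)]
```

View pics/w2.png

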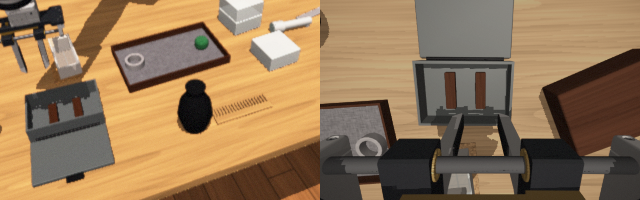

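Both slats lie in the case, left and right of its middle. The ring is close to the tray's end wall, so I'll grip it along the tray's x.

Call:
servo_tool(commands=[-0.1348,-0.2558,0.05,0,0,-91.6,0.08,-0.1348,-0.2558,0.05,0,0,-91.6,0.08,-0.1348,-0.2558,0.05,0,0,-91.6,0.08,-0.1348,-0.2558,0.05,0,0,-91.6,0.08,-0.1348,-0.2558,0.05,0,0,-91.6,0.08,-0.1348,-0.2558,0.05,0,0,-91.6,0.08,-0.1348,-0.2558,0.05,0,0,-91.6,0.08,-0.1348,-0.2558,0.05,0,0,-91.6,0.08,-0.1348,-0.2558,0.05,0,0,-91.6,0.08,-0.1348,-0.2558,0.05,0,0,-91.6,0.08])

```text
time: 14.45
tool_pos: [0.5158, -0.1055, 0.1398]
ee_rot: [3.141, 0.0, 1.57]
wrist_force: [-0.8, 0.5, 0.3]
width: 0.0797
finger_force: 0.0
```

```bash
python3 - <<'E'
from h import *
o=robot.get_obs();print(o["tool_pos"],np.degrees(o["ee_rot"]))
s=snap("wrist");meas(s,"ring",.005,(.518,-.106),0,90); s=snap("side");meas(s,"ring",.005,(.518,-.106),0,60)
E
```

```text
[ 0.51583848 -0.10545869  0.13975485] [1.79967865e+02 1.67915521e-02 8.99332822e+01]
ring (array([ 518.5, -106.3,    2.1]), np.float64(0.62))
ring (array([ 520.2, -108.4,   -1.8]), np.float64(0.823))
```

Call:
servo_tool(commands=[-0.001,0.0025,0.05,0,0,0,0.08,-0.001,0.0025,0.09,0,0,0,0.08,-0.001,0.0025,0.115,0,0,0,0.08,-0.001,0.0025,0.12,0,0,0,0.08,-0.001,0.0025,0.12,0,0,0,0.08,-0.001,0.0025,0.12,0,0,0,0.04,-0.001,0.0025,0.12,0,0,0,0.04,-0.001,0.0025,0.12,0,0,0,0.04,-0.001,0.0025,0.12,0,0,0,0.04,-0.001,0.0025,0.12,0,0,0,0.04])

```text
time: 15.9
tool_pos: [0.5189, -0.1067, 0.0207]
ee_rot: [3.14, 0.001, 1.571]
wrist_force: [-0.0, 1.1, 6.3]
width: 0.0597
finger_force: 30.0
```

Call:
servo_tool(commands=[0,0,-0.05,0,0,0,0.04,0,0,-0.11,0,0,0,0.04,0,0,-0.17,0,0,0,0.04,0.409,-0.082,-0.17,0,0,0,0.04,0.409,-0.082,-0.17,0,0,0,0.04,0.409,-0.082,-0.17,0,0,0,0.04,0.409,-0.082,-0.17,0,0,0,0.04,0.409,-0.082,-0.17,0,0,0,0.04,0.409,-0.082,-0.17,0,0,0,0.04,0.409,-0.082,-0.17,0,0,0,0.04])

```text
time: 17.15
tool_pos: [0.4348, 0.3049, 0.1883]
ee_rot: [-3.14, 0.001, 1.573]
wrist_force: [0.2, -0.1, -2.1]
width: 0.0595
finger_force: 30.0
```

```bash
python3 - <<'E'
from h import *
o=robot.get_obs();print(o["tool_pos"],np.degrees(o["ee_rot"]),o["width"],o["finger_force"])
T=[]
for n in("wrist","scene","side"):
    s=snap(n); meas(s,"tall_tier",0,(.437,.302,.13),1,70); meas(s,"ring",.17,(.437,.302),0,60);meas(s,"low_tier",0,(.64,.318,.12),1,70);meas(s,"bead",.021,(.512,.121),0,50)
E
```

```text
[0.43477873 0.30493346 0.18825905] [-1.79909017e+02  2.87626435e-02  9.01255432e+01] 0.05951309232939686 29.998467145487666
tall_tier None
ring (array([434.4, 304.3,  -3.8]), np.float64(0.704))
low_tier (array([639.4, 320.4,   4.4]), np.float64(0.972))
bead (array([510.2, 122.3,  -4.8]), np.float64(0.198))
tall_tier (array([434.2, 304.5,   1.2]), np.float64(0.947))
ring (array([426.3, 300.8,   9.8]), np.float64(0.616))
low_tier (array([635.5, 322.3,   5.1]), np.float64(0.905))
bead (array([511.7, 123.3,   4. ]), np.float64(0.875))
tall_tier None
ring (array([437.3, 298.9,  -4.1]), np.float64(0.717))
low_tier (array([641. , 317.1,   5.2]), np.float64(0.955))
bead None
```

Call:
servo_tool(commands=[-0.002,0.002,0.03,0,0,0,0.04,-0.002,0.002,0.05,0,0,0,0.04,-0.002,0.002,0.062,0,0,0,0.04,-0.002,0.002,0.062,0,0,0,0.04,-0.002,0.002,0.062,0,0,0,0.04,-0.002,0.002,0.062,0,0,0,0.085,-0.002,0.002,0.062,0,0,0,0.085,-0.002,0.002,0.062,0,0,0,0.085,-0.002,0.002,0.062,0,0,0,0.085,-0.002,0.002,0,0,0,0,0.085])

```text
time: 19.15
tool_pos: [0.434, 0.2982, 0.1824]
ee_rot: [-3.127, 0.008, 1.571]
wrist_force: [1.8, 1.1, 0.0]
width: 0.0849
finger_force: 0.0
```

Call:
servo_tool(commands=[-0.18,0.075,0,0,0,0,0.07,-0.18,0.075,0,0,0,0,0.07,-0.18,0.075,0,0,0,0,0.07,-0.18,0.075,0,0,0,0,0.07,-0.18,0.075,0,0,0,0,0.07,-0.18,0.075,0.03,0,0,0,0.07,-0.18,0.075,0.06,0,0,0,0.07,-0.18,0.075,0.06,0,0,0,0.07])

```text
time: 20.15
tool_pos: [0.5107, 0.1221, 0.1268]
ee_rot: [-3.135, 0.0, 1.574]
wrist_force: [0.2, 0.9, 0.3]
width: 0.0705
finger_force: 0.0
```

```bash
python3 - <<'E'
from h import *
o=robot.get_obs();print(o["tool_pos"],np.degrees(o["ee_rot"]),o["width"])
for n in("wrist","scene","side"):
    s=snap(n); meas(s,"ring",.11,(.437,.302),0,60);meas(s,"bead",.021,(.512,.121),0,70)
E
```

```text
[0.51070532 0.12213973 0.12676019] [-1.79639660e+02  1.61007139e-02  9.01590294e+01] 0.07052922018574097
ring None
bead (array([511.4, 121.9,  -3.2]), np.float64(0.971))
ring (array([437.1, 301.3,   5.2]), np.float64(0.905))
bead (array([510.6, 123.8,  -0. ]), np.float64(0.904))
ring (array([440.8, 299.3,  -2.8]), np.float64(0.579))
bead (array([513. , 121.1,   1.5]), np.float64(0.956))
```

Call:
servo_tool(commands=[0,0.001,0.05,0,0,0,0.07,0,0.001,0.085,0,0,0,0.07,0,0.001,0.105,0,0,0,0.07,0,0.001,0.107,0,0,0,0.07,0,0.001,0.107,0,0,0,0.03,0,0.001,0.107,0,0,0,0.03,0,0.001,0.107,0,0,0,0.03,0,0.001,0.107,0,0,0,0.03,0,0.001,0.107,0,0,0,0.03])

```text
time: 21.72
tool_pos: [0.5149, 0.1207, 0.0237]
ee_rot: [3.14, -0.0, 1.571]
wrist_force: [-1.7, -0.2, 5.4]
width: 0.0453
finger_force: 30.0
```

Call:
servo_tool(commands=[0,0,-0.03,0,0,0,0.03,0,0,-0.08,0,0,0,0.03,0,0,-0.13,0,0,0,0.03,0.198,0.126,-0.13,0,0,0,0.03,0.198,0.126,-0.13,0,0,0,0.03,0.198,0.126,-0.13,0,0,0,0.03,0.198,0.126,-0.13,0,0,0,0.03,0.198,0.126,-0.13,0,0,0,0.03,0.198,0.126,-0.13,0,0,0,0.03])

```text
time: 22.85
tool_pos: [0.6399, 0.3181, 0.1513]
ee_rot: [-3.14, 0.001, 1.571]
wrist_force: [0.5, 0.3, -0.7]
width: 0.045
finger_force: 30.0
```

```bash
python3 - <<'E'
from h import *
o=robot.get_obs();print(o["tool_pos"],np.degrees(o["ee_rot"]),o["width"],o["finger_force"])
for n in("wrist","scene","side"):
    s=snap(n); meas(s,"low_tier",0,(.64,.318,.09),1,80); meas(s,"bead",.148,(.64,.318),0,70)
    if n!="scene": cv2.imwrite(f"pics/{n}3.png",s["img"])
a=cv2.imread("pics/wrist3.png");b=cv2.imread("pics/side3.png")
cv2.imwrite("pics/c3.png",np.hstack([a[:,120:520],b[200:400,180:440].repeat(2,0).repeat(2,1)[:, :400]]))
E
```

```text
[0.63989636 0.3180895  0.15131055] [-1.79910365e+02  7.59698722e-02  9.00039955e+01] 0.04503869872269783 29.9997504951898
low_tier (array([639.5, 319.2,   4.7]), np.float64(0.713))
bead (array([639.6, 319.1,  -3.6]), np.float64(0.974))
low_tier (array([639.3, 320.1,   5. ]), np.float64(0.93))
bead (array([634.2, 319.7,   4.2]), np.float64(0.616))
low_tier (array([640.4, 317.1,   6.6]), np.float64(0.833))
bead (array([642.1, 318.4,  -5.6]), np.float64(0.824))
```

View pics/c3.png

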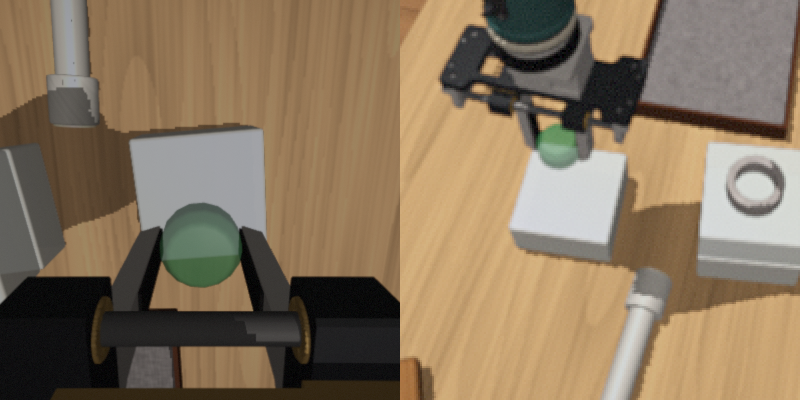

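The bead is held upright at (200,245) and the ring sits mid-tier at (755,185). I'll lower the bead onto the low tier.

Call:
servo_tool(commands=[0,0,0.04,0,0,0,0.03,0,0,0.065,0,0,0,0.03,0,0,0.077,0,0,0,0.03,0,0,0.078,0,0,0,0.03,0,0,0.078,0,0,0,0.03,0,0,0.078,0,0,0,0.08,0,0,0.078,0,0,0,0.08,0,0,0.078,0,0,0,0.08,0,0,0.02,0,0,0,0.08,0,0,-0.04,0,0,0,0.08])

```text
time: 24.55
tool_pos: [0.6396, 0.3183, 0.1923]
ee_rot: [-3.139, 0.001, 1.571]
wrist_force: [0.7, 0.4, 0.8]
width: 0.08
finger_force: 0.0
```

Call:
servo_tool(commands=[-0.6225,-0.223,0,0,0,-4.4,0.06,-0.6225,-0.223,0,0,0,-4.4,0.06,-0.6225,-0.223,0,0,0,-4.4,0.06,-0.6225,-0.223,0,0,0,-4.4,0.06,-0.6225,-0.223,0,0,0,-4.4,0.06,-0.6225,-0.223,0,0,0,-4.4,0.06,-0.6225,-0.223,0,0,0,-4.4,0.06,-0.6225,-0.223,0,0,0,-4.4,0.06,-0.6225,-0.223,0,0,0,-4.4,0.06,-0.6225,-0.223,0,0,0,-4.4,0.06])

```text
time: 25.8
tool_pos: [0.4287, -0.2716, 0.1931]
ee_rot: [3.14, 0.001, 1.648]
wrist_force: [0.5, 0.2, 0.4]
width: 0.0595
finger_force: 0.0
```

Call:
servo_tool(commands=[0,0,0,0,0,0,0.06,0,0,0,0,0,0,0.06,0,0,0,0,0,0,0.06])

```text
time: 26.18
tool_pos: [0.4301, -0.2685, 0.1927]
ee_rot: [3.141, -0.0, 1.65]
wrist_force: [0.6, -0.2, 0.2]
width: 0.0597
finger_force: 0.0
```

```bash
python3 - <<'E'
from h import *
o=robot.get_obs();print(o["time"],o["tool_pos"],np.degrees(o["ee_rot"]))
for n in("wrist","scene","side"):
    s=snap(n); meas(s,"shaker",.004,(.4165,-.3045,.077),1,80);  meas(s,"ring",.11,(.437,.302),0,70);meas(s,"bead",.071,(.64,.318),0,70);meas(s,"mat",.0,(.4165,-.3045,.077),1,80) if 0 else 0
    cv2.imwrite(f"pics/{n}4.png",s["img"])
a=cv2.imread("pics/wrist4.png");b=cv2.imread("pics/side4.png")
cv2.imwrite("pics/c4.png",np.hstack([a[:,120:520],b[200:400,180:380].repeat(2,0).repeat(2,1)]))
E
```

```text
26.175 [ 0.43014548 -0.26851506  0.19266619] [ 1.79974132e+02 -4.21496798e-03  9.45284424e+01]
shaker (array([ 416.1, -304.6,    5. ]), np.float64(0.904))
ring None
bead None
shaker (array([ 417.2, -304. ,    3.6]), np.float64(0.958))
ring (array([435.8, 301.7,   3.3]), np.float64(0.933))
bead (array([640.2, 321.5,  -1. ]), np.float64(0.926))
shaker (array([ 417.1, -307.5,    5.4]), np.float64(0.961))
ring (array([439.6, 300.3,   2.9]), np.float64(0.711))
bead (array([642. , 319.2,  -1.7]), np.float64(0.95))
```

View pics/c4.png

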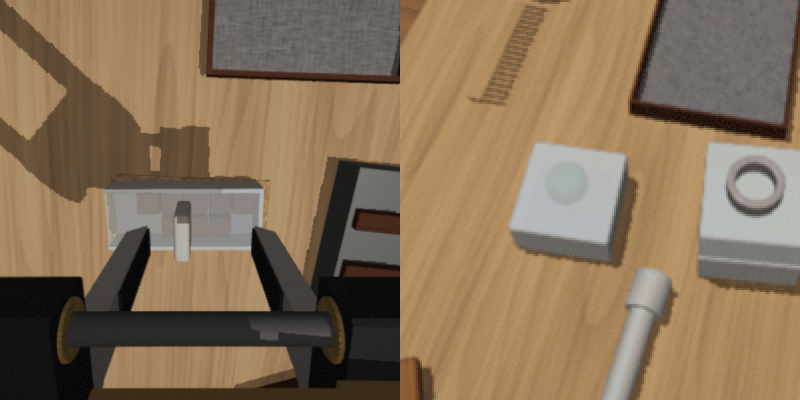

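Bead and ring sit centred on their tiers. Blocks show through the shaker roof with the mouth to the left (-x). Next I grasp the handle.

Call:
servo_tool(commands=[-0.0354,-0.0161,0,0,0,0,0.06,-0.0354,-0.0161,0.04,0,0,0,0.06,-0.0354,-0.0161,0.08,0,0,0,0.06,-0.0354,-0.0161,0.11,0,0,0,0.06,-0.0354,-0.0161,0.127,0,0,0,0.06,-0.0354,-0.0161,0.127,0,0,0,0.03,-0.0354,-0.0161,0.127,0,0,0,0.01,-0.0354,-0.0161,0.127,0,0,0,0.005,-0.0354,-0.0161,0.127,0,0,0,0.005,-0.0354,-0.0161,0.127,0,0,0,0.005])

```text
time: 28.02
tool_pos: [0.4164, -0.3065, 0.066]
ee_rot: [3.141, 0.001, 1.648]
wrist_force: [0.2, 0.4, 5.2]
width: 0.0138
finger_force: 30.0
```

Call:
servo_tool(commands=[0,0,0,0,0,0,0.005,0,0,0,0,0,0,0.005,0,0,0,0,0,0,0.005])

```text
time: 28.4
tool_pos: [0.4164, -0.3066, 0.066]
ee_rot: [3.141, 0.001, 1.648]
wrist_force: [0.0, 0.3, 3.7]
width: 0.0137
finger_force: 30.0
```

Call:
servo_tool(commands=[0,0,-0.02,3,0,0,0.005,0,0,-0.06,7,0,0,0.005,0,0,-0.1,10,0,0,0.005,0.0135,0.0147,-0.11,10,0,0.3,0.005,0.0386,0.042,-0.11,10,0,0.6,0.005,0.0695,0.0758,-0.11,10,0,1,0.005,0.1023,0.1116,-0.11,10,0,1.4,0.005,0.135,0.1474,-0.11,10,0,1.8,0.005,0.168,0.183,-0.11,10,0,2,0.005,0.193,0.2105,-0.11,10,0,2,0.005])

```text
time: 29.65
tool_pos: [0.6117, -0.0958, 0.1728]
ee_rot: [-2.964, 0.002, 1.614]
wrist_force: [0.1, -1.4, -3.7]
width: 0.0137
finger_force: 30.0
```

```bash
cat >> h.py <<'E'
def rel(pos,yaw,tilt,n=1):
    """tool-frame shift/turn from current measured pose to TCP pos, tool yaw(deg), tilt = mouth-down deg (about tool x, negative)"""
    T=T_tool(robot.get_obs()); Rg=(R.from_euler('z',yaw,degrees=True)*R.from_euler('x',180,degrees=True)*R.from_euler('x',-tilt,degrees=True)).as_matrix()
    d=T[:3,:3].T@(np.array(pos)-T[:3,3]); w=np.degrees(R.from_matrix(T[:3,:3].T@Rg).as_rotvec()); return np.round(d,4).tolist(),np.round(w,2).tolist()
E
python3 - <<'E'
from h import *
o=robot.get_obs();print(o["time"],o["tool_pos"],np.degrees(o["ee_rot"]),o["width"],o["wrist_force"])
print(rel([.612,-.098,.136],92.4,0),rel([.612,-.098,.136],92.4,16))
for n in("wrist","scene","side"):
    s=snap(n); cv2.imwrite(f"pics/{n}5.png",s["img"])
    for r in spotter.trace("mat",s)[:1]:
        print(n,r["conf"],r["box"],topz(s,r["region"],.004))
    print(len(spotter.trace("cedar0",s)))
a=cv2.imread("pics/wrist5.png");b=cv2.imread("pics/side5.png")
cv2.imwrite("pics/c5.png",np.hstack([a[:,120:520],b[100:300,250:450].repeat(2,0).repeat(2,1)]))
E
```

```text
29.65 [ 0.61171064 -0.09581621  0.1727908 ] [-1.69808621e+02  9.51233625e-02  9.24808174e+01] 0.013736961305357474 [ 0.1309422  -1.38843182 -3.65742087]
([-0.0021, 0.0067, 0.0362], [-10.19, 0.1, 0.07]) ([-0.0021, 0.0067, 0.0362], [-26.19, 0.09, 0.09])
wrist 0.6 [131.5, 291.4, 59.1, 61.2] (array([ 374.1, -277.6]), array([87.6, 26.1]), 5.2)
0
scene 0.76 [178.7, 193.4, 36.6, 40.4] (array([ 421.6, -310.4]), array([186.2,  86.9]), 0.9)
0
side 0.66 [363.3, 130.1, 55.9, 26.8] (array([ 422.1, -310.2]), array([179.8,  86. ]), 2.1)
0
```

View pics/c5.png

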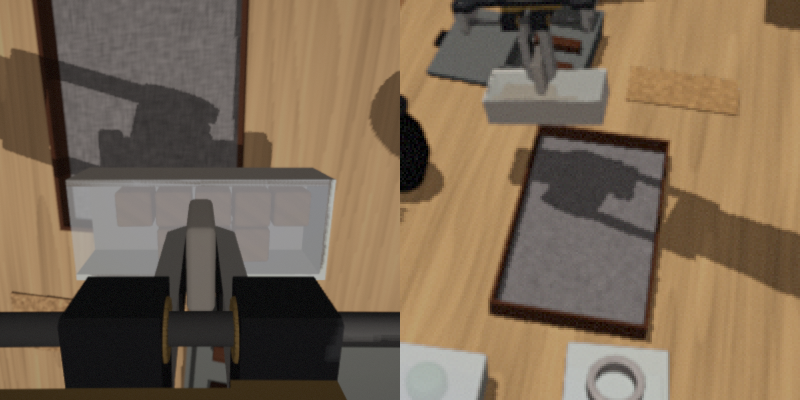

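The mat is empty, at about (422,-310) mm. Five blocks show in the near row inside the shaker, with the first about 24 mm from the mouth. I'll start tipping at the right third.

Call:
servo_tool(commands=[-0.002,0.003,0.018,-6,0,0,0.005,-0.002,0.007,0.036,-12,0,0,0.005,-0.002,0.007,0.036,-18,0,0,0.005,-0.002,0.007,0.036,-23,0,0,0.005,-0.002,0.007,0.036,-26,0,0,0.005,-0.002,0.007,0.036,-26,0,0,0.005,-0.002,0.007,0.036,-26,0,0,0.005,-0.002,0.007,0.036,-26,0,0,0.005])

```text
time: 31.1
tool_pos: [0.6123, -0.1, 0.1389]
ee_rot: [2.863, 0.003, 1.613]
wrist_force: [0.1, -0.0, -3.8]
width: 0.0138
finger_force: 30.0
```

```bash
cat > look.py <<'E'
import sys
from h import *
o=robot.get_obs();print(o["time"],np.round(o["tool_pos"],4),np.round(np.degrees(o["ee_rot"]),2),round(o["width"],4),round(o["finger_force"],1),np.round(o["wrist_force"],2))
S={n:snap(n) for n in("wrist","side","scene")}
for n,s in S.items():
    for r in spotter.trace("cedar0",s):
        l,t,w,h=r["box"]
        if r["conf"]>.2: print(n,round(r["conf"],2),np.round(r["box"]),np.round(onz(s,[[l+w/2,t+h/2]],.02)[0,:2]*1000))
a=S["wrist"]["img"];b=S["side"]["img"]
cv2.imwrite(f"pics/{sys.argv[1]}.png",np.hstack([a[:,100:500],b[130:290,270:430].repeat(2,0).repeat(2,1)[:, :400] if 0 else cv2.resize(b[120:280,260:420],(400,400))]))
E
python3 look.py c6
```

```text
31.1 [ 0.6123 -0.1     0.1389] [164.02   0.19  92.41] 0.0138 30.0 [ 0.14 -0.03 -3.83]
```

View pics/c6.png

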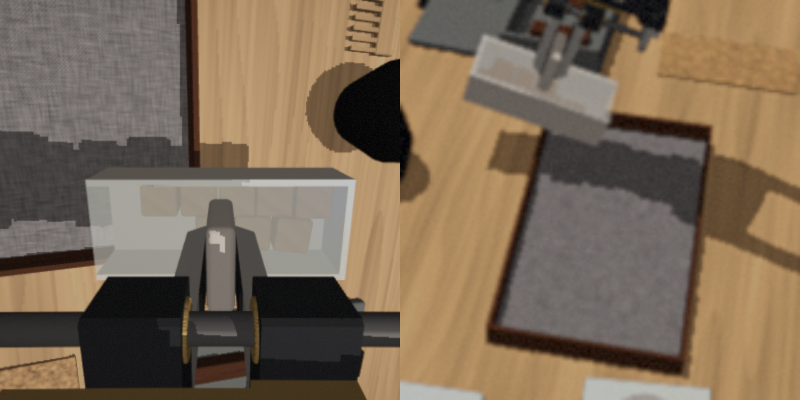

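At 16° nothing has slid and the tray is empty. The shaker stays put in the wrist camera, so I can track the blocks by their tan colour without viewing pictures.

Call:
servo_tool(commands=[0,0,0,-1.5,0,0,0.005,0,0,0,-3,0,0,0.005,0,0,0,-3,0,0,0.005,0,0,0,-3,0,0,0.005,0,0,0,2,0,0,0.005])

```text
time: 32.02
tool_pos: [0.6104, -0.0998, 0.1382]
ee_rot: [2.901, 0.003, 1.612]
wrist_force: [0.2, 0.6, -3.9]
width: 0.014
finger_force: 30.0
```

```bash
cat > prof.py <<'E'
from h import *
o=robot.get_obs();print(o["time"],np.round(o["tool_pos"],4),np.round(np.degrees(o["ee_rot"]),2),round(o["width"],4),np.round(o["wrist_force"],2))
def line(im):
    d=im[...,2].astype(int)-im[...,0]
    for a,b in((192,212),(222,246)): print(a,*d[a:b,180:460].mean(0).reshape(-1,10).mean(1).astype(int))
import sys
if len(sys.argv)>1:
    f=np.hstack([cv2.imread("pics/c6.png")[:,:400]]); f=cv2.copyMakeBorder(f,0,0,100,0,0); line(f)
s=snap("wrist"); line(s["img"])
t=snap("side"); print([(round(r["conf"],2),np.round(onz(t,[[r["box"][0]+r["box"][2]/2,r["box"][1]+r["box"][3]/2]],.02)[0,:2]*1000).tolist()) for r in spotter.trace("cedar0",t) if r["conf"]>.2])
E
python3 prof.py 1
```

```text
32.025 [ 0.6104 -0.0998  0.1382] [1.662e+02 1.500e-01 9.237e+01] 0.014 [ 0.16  0.65 -3.9 ]
192 5 6 6 9 9 9 21 23 23 19 21 22 21 13 14 19 20 17 19 18 18 13 16 15 14 2 0 46
222 8 7 7 8 9 9 9 9 9 9 8 8 11 16 14 11 10 15 20 16 20 19 18 6 3 2 8 70
192 5 5 5 18 22 22 20 17 22 22 21 17 20 14 14 17 19 18 16 14 16 15 12 1 0 -2 -2 46
222 8 6 6 8 8 8 8 8 8 20 17 11 10 14 14 12 8 13 19 19 14 5 4 4 2 1 7 70
[(0.74, [438.0, 242.0])]
```

Call:
servo_tool(commands=[0,0,0,-3.5,0,0,0.005,0,0,0,-5,0,0,0.005,0,0,0,-5,0,0,0.005,0,0,0,-5,0,0,0.005,0,0,0,-5,0,0,0.005,0,0,0,2,0,0,0.005])

```text
time: 32.92
tool_pos: [0.6093, -0.0996, 0.1371]
ee_rot: [2.939, 0.002, 1.612]
wrist_force: [0.9, 1.4, -3.2]
width: 0.0141
finger_force: 30.0
```

```bash
python3 prof.py
```

```text
32.925 [ 0.6093 -0.0996  0.1371] [1.6837e+02 1.1000e-01 9.2350e+01] 0.0141 [ 0.9   1.45 -3.22]
192 5 20 21 21 18 16 20 20 20 16 20 19 19 11 14 17 17 6 3 2 1 1 0 0 -1 -3 -2 45
222 8 6 8 21 21 21 16 19 21 20 15 8 10 14 14 11 6 6 5 4 4 3 3 2 0 0 6 70
[(0.47, [538.0, -76.0])]
```

Call:
servo_tool(commands=[0,0,0,-4,0,0,0.005,0,0,0,-7,0,0,0.005,0,0,0,-7,0,0,0.005,0,0,0,-7,0,0,0.005,0,0,0,2,0,0,0.005])

```text
time: 33.7
tool_pos: [0.6079, -0.0994, 0.1363]
ee_rot: [2.976, 0.001, 1.611]
wrist_force: [-0.2, 0.0, -3.3]
width: 0.0136
finger_force: 30.0
```

```bash
python3 prof.py
```

```text
33.7 [ 0.6079 -0.0994  0.1363] [1.7054e+02 8.0000e-02 9.2330e+01] 0.0136 [-0.2   0.03 -3.28]
192 29 14 12 17 20 20 19 11 17 19 19 15 6 8 8 4 3 2 1 1 0 0 0 0 -1 -3 -2 45
222 40 24 20 17 11 12 20 20 20 10 6 6 8 14 13 11 6 5 4 3 3 2 2 1 0 -1 3 69
[(0.54, [509.0, -86.0]), (0.5, [540.0, -77.0]), (0.44, [479.0, -93.0]), (0.39, [535.0, -110.0]), (0.25, [655.0, 296.0])]
```

```bash
python3 look.py c7
```

```text
33.85 [ 0.6143 -0.0998  0.139 ] [169.82   0.19  92.48] 0.0139 30.0 [-0.04 -0.04 -3.19]
wrist 0.92 [154. 190.  37.  34.] [ 507. -111.]
wrist 0.76 [195. 161.  30.  14.] [539. -77.]
wrist 0.69 [108. 172.  49.  46.] [477. -99.]
wrist 0.65 [160. 160.  37.  33.] [513. -83.]
side 0.55 [344. 177.   5.   3.] [ 533. -110.]
side 0.53 [348. 172.  12.  16.] [ 510. -108.]
side 0.4 [346. 178.  12.  13.] [515. -88.]
side 0.26 [235. 145.  32.  53.] [815. -69.]
```

View pics/c7.png

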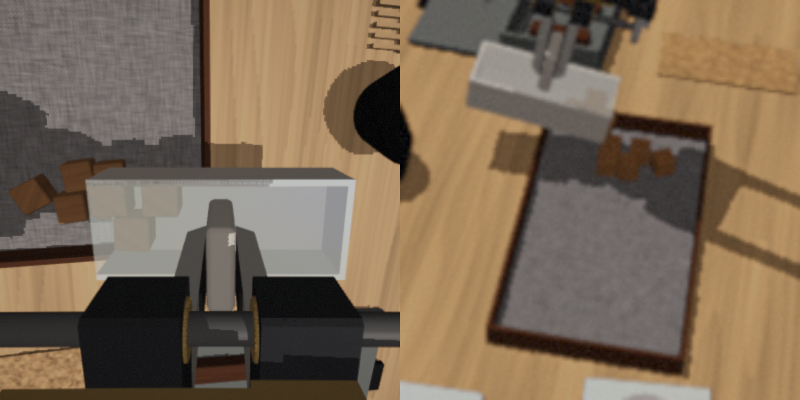

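Four blocks lie in the right third and three remain visible in the shaker, at (108,200), (133,233) and (160,200). I'll move to the middle third and drop the next two.

Call:
servo_tool(commands=[0.01,0,0,5,0,0,0.005,0.035,0,0,8,0,0,0.005,0.065,0,0,8,0,0,0.005,0.092,0,0,8,0,0,0.005,0.108,0,0,4,0,0,0.005,0.108,0,0,-1,0,0,0.005,0.108,0,0,-6,0,0,0.005,0.108,0,0,-9,0,0,0.005,0.108,0,0,-9,0,0,0.005,0.108,0,0,-9,0,0,0.005])

```text
time: 35.4
tool_pos: [0.6076, 0.0079, 0.1391]
ee_rot: [2.809, 0.003, 1.613]
wrist_force: [-0.7, 0.0, -3.4]
width: 0.0138
finger_force: 30.0
```

Call:
servo_tool(commands=[0,0,0,6,0,0,0.005])

```text
time: 35.52
tool_pos: [0.6057, 0.008, 0.1378]
ee_rot: [2.919, 0.003, 1.613]
wrist_force: [-0.2, -0.4, -4.0]
width: 0.0138
finger_force: 30.0
```

```bash
python3 prof.py; python3 look.py c8
```

```text
35.525 [0.6057 0.008  0.1378] [1.6727e+02 1.6000e-01 9.2390e+01] 0.0138 [-0.16 -0.38 -3.96]
192 43 21 21 16 12 8 8 8 7 7 7 7 7 9 9 6 5 4 4 3 2 1 1 0 0 -2 -2 0
222 8 6 6 8 8 8 8 8 8 8 7 6 9 14 14 11 6 6 6 5 5 4 4 3 1 0 1 0
[(0.48, [533.0, -77.0]), (0.38, [510.0, -107.0]), (0.31, [532.0, 442.0])]
35.675 [0.6092 0.008  0.139 ] [166.86   0.19  92.42] 0.014 30.0 [-0.13  0.89 -3.41]
wrist 0.97 [144. 170.  43.  36.] [505.  16.]
wrist 0.92 [177. 158.  32.  31.] [527.  27.]
wrist 0.86 [120. 290.  43.  22.] [478. -87.]
wrist 0.74 [164. 271.  40.  40.] [514. -80.]
wrist 0.62 [163. 302.  12.  10.] [500. -96.]
side 0.61 [333. 207.  12.  15.] [527.  28.]
side 0.58 [341. 182.   7.  12.] [533. -74.]
side 0.53 [334. 202.   8.   6.] [536.  -3.]
side 0.52 [338. 175.  11.   8.] [ 543. -107.]
side 0.5 [360. 177.  12.  16.] [474. -97.]
scene 0.61 [270. 204.   3.   7.] [510. -80.]
scene 0.44 [257. 196.   8.   8.] [ 464. -102.]
scene 0.41 [266. 206.  13.  17.] [545. -88.]
```

Two blocks landed in the middle third, with one left at the mouth. On to the left third to empty it.

Call:
servo_tool(commands=[0.008,0,0,8,0,0,0.005,0.03,0,0,13,0,0,0.005,0.06,0,0,13,0,0,0.005,0.09,0,0,13,0,0,0.005,0.106,0,0,8,0,0,0.005,0.106,0,0,0,0,0,0.005,0.106,0,0,-8,0,0,0.005,0.106,0,0,-14,0,0,0.005,0.106,0,0,-14,0,0,0.005,0.106,0,0,-14,0,0,0.005])

```text
time: 37.22
tool_pos: [0.6036, 0.114, 0.1392]
ee_rot: [2.67, 0.003, 1.613]
wrist_force: [-0.8, 0.4, -2.7]
width: 0.0139
finger_force: 30.0
```

Call:
servo_tool(commands=[0,0,0,0,0,0,0.005,0,0,0,-5,0,0,0.005,0,0,0,-5,0,0,0.005,0,0,0,0,0,0,0.005,0,0,0,-5,0,0,0.005,0,0,0,0,0,0,0.005,0,0,-0.06,10,0,0,0.005,0,0,-0.08,20,0,0,0.005,0,0,-0.08,27,0,0,0.005,0,0,-0.08,27,0,0,0.005])

```text
time: 38.48
tool_pos: [0.5697, 0.1125, 0.2086]
ee_rot: [3.141, 0.003, 1.612]
wrist_force: [0.6, 0.4, -3.6]
width: 0.014
finger_force: 30.0
```

```bash
python3 prof.py; python3 look.py c9
```

```text
38.475 [0.5697 0.1125 0.2086] [179.98   0.18  92.37] 0.014 [ 0.56  0.41 -3.56]
192 32 4 2 4 4 3 3 3 2 1 1 0 0 5 5 0 -1 -1 -1 0 0 -1 -1 0 -2 -3 -2 41
222 58 9 3 4 4 4 4 4 3 3 3 4 7 12 12 8 4 2 0 0 0 0 0 0 -2 -3 0 64
[(0.64, [516.0, -87.0]), (0.49, [501.0, -107.0]), (0.49, [543.0, -91.0]), (0.44, [475.0, -91.0])]
38.625 [0.5664 0.1127 0.2089] [179.99   0.18  92.42] 0.0142 30.0 [-0.25 -0.64 -2.68]
wrist 0.38 [298. 346.   8.   8.] [ 552. -118.]
side 0.7 [252. 280.  22.  23.] [656. 297.]
side 0.61 [344. 179.  13.  12.] [515. -87.]
side 0.54 [352. 206.   3.  18.] [488.  20.]
side 0.48 [339. 182.   9.   6.] [536. -80.]
side 0.47 [358. 179.  13.  14.] [475. -92.]
side 0.44 [354. 172.   7.  18.] [ 501. -106.]
scene 0.56 [259. 210.  12.  10.] [ 541. -109.]
scene 0.52 [267. 204.   8.   9.] [518. -86.]
scene 0.51 [259. 202.   8.  13.] [ 505. -107.]
scene 0.45 [300. 198.  10.   6.] [524.  26.]
scene 0.43 [295. 194.  10.   4.] [496.  21.]
```

View pics/c9.png

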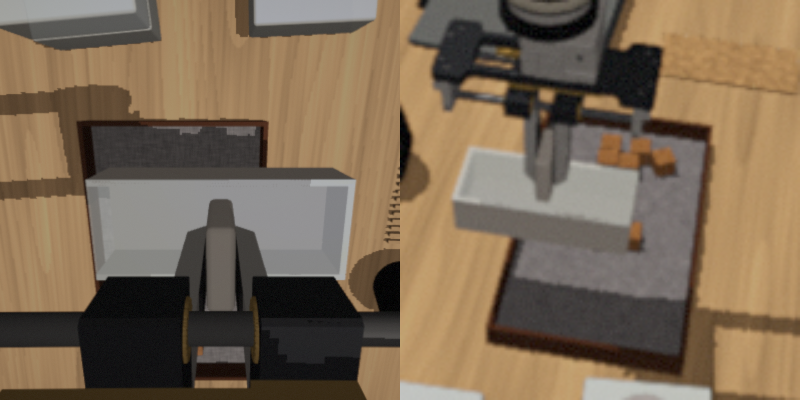

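The shaker is empty. Next I measure the mat and compute the parking move.

```bash
sed -i 's/^MODEL=dict(/MODEL=dict(mat=[box(.18,.084,0,.004)],/' h.py; python3 - <<'E'
from h import *
for n in("scene","side"):
    s=snap(n); meas(s,"mat",0,(.422,-.31,.03),1,50)
print(rel([.422,-.312,.13],93,0))
E
```

```text
mat (array([ 420.1, -310.8,    1.4]), np.float64(0.959))
mat (array([ 419.7, -313.9,    1.7]), np.float64(0.951))
([-0.4179, -0.1623, 0.0809], [0.03, 0.18, -0.58])
```

Call:
servo_tool(commands=[-0.419,-0.165,0,0,0,0.7,0.005,-0.419,-0.165,0,0,0,0.7,0.005,-0.419,-0.165,0,0,0,0.7,0.005,-0.419,-0.165,0,0,0,0.7,0.005,-0.419,-0.165,0,0,0,0.7,0.005,-0.419,-0.165,0,0,0,0.7,0.005,-0.419,-0.165,0,0,0,0.7,0.005,-0.419,-0.165,0,0,0,0.7,0.005,-0.419,-0.165,0.04,0,0,0.7,0.005,-0.419,-0.165,0.08,0,0,0.7,0.005])

```text
time: 40.38
tool_pos: [0.4201, -0.3132, 0.1305]
ee_rot: [3.139, 0.004, 1.601]
wrist_force: [-0.7, 0.1, -3.3]
width: 0.0139
finger_force: 30.0
```

Call:
servo_tool(commands=[0,0,0,0,0,0,0.005,0,0,0,0,0,0,0.005])

```text
time: 40.62
tool_pos: [0.4205, -0.3133, 0.1325]
ee_rot: [3.14, 0.005, 1.602]
wrist_force: [0.2, -0.6, -3.0]
width: 0.0142
finger_force: 30.0
```

```bash
python3 - <<'E'
from h import *
o=robot.get_obs();print(o["time"],o["tool_pos"],np.degrees(o["ee_rot"]),o["width"])
print(rel([.4194,-.3132,.068],91.7,0))
for n in("scene","side","wrist"):
    s=snap(n); meas(s,"shaker",o["tool_pos"][2]-.062,(.42,-.31,.03),1,60)
E
```

```text
40.625 [ 0.42047297 -0.31327397  0.1324516 ] [179.88441434   0.27042693  91.76224685] 0.014193998184012398
([0.0004, -0.0012, 0.0644], [0.12, 0.27, 0.06])
shaker (array([ 420.2, -311.2,    2.6]), np.float64(0.81))
shaker (array([ 420.5, -316.9,    1.6]), np.float64(0.923))
shaker (array([ 420.3, -311.1,    1.7]), np.float64(0.891))
```

Call:
servo_tool(commands=[0,-0.001,0.03,0.1,0.2,0,0.005,0,-0.001,0.05,0.1,0.2,0,0.005,0,-0.001,0.06,0.1,0.2,0,0.005,0,-0.001,0.066,0.1,0.2,0,0.005,0,-0.001,0.066,0.1,0.2,0,0.005,0,-0.001,0.066,0.1,0.2,0,0.06,0,-0.001,0.066,0.1,0.2,0,0.06,0,-0.001,0.066,0.1,0.2,0,0.06,0,-0.001,0.02,0.1,0.2,0,0.06,0,-0.001,-0.04,0.1,0.2,0,0.06])

```text
time: 42.18
tool_pos: [0.4175, -0.3122, 0.17]
ee_rot: [-3.137, -0.004, 1.601]
wrist_force: [0.6, -0.9, -0.3]
width: 0.0588
finger_force: 0.0
```

```bash
python3 - <<'E'
from h import *
o=robot.get_obs();print(o["time"],o["tool_pos"],np.degrees(o["ee_rot"]),o["width"])
print(rel([.50,.0,.28],0,0))
for n in("scene","side"):
    s=snap(n); meas(s,"shaker",.004,(.42,-.312,.03),1,60);meas(s,"bead",.071,(.64,.318),0,60);meas(s,"ring",.11,(.437,.302),0,60)
E
```

```text
42.175 [ 0.41749226 -0.3122104   0.17002523] [-179.719938     -0.2045608    91.70747384] 0.05884410467566576
([0.31, 0.0912, -0.1093], [-0.38, 0.07, 91.71])
shaker (array([ 418.4, -310.6,    1.1]), np.float64(0.956))
bead (array([640.5, 320.9,  -2.3]), np.float64(0.911))
ring (array([437.1, 301.9,   0.8]), np.float64(0.925))
shaker (array([ 419.6, -313.6,    3.4]), np.float64(0.938))
bead (array([ 6.416e+02,  3.199e+02, -6.000e-01]), np.float64(0.941))
ring (array([440.6, 300.4,   3. ]), np.float64(0.688))
```

Parked on the middle of the mat. Next, a wrist look over the tray.

Call:
servo_tool(commands=[0.31,0.091,-0.11,-0.3,0,91.7,0.05,0.31,0.091,-0.11,-0.3,0,91.7,0.05,0.31,0.091,-0.11,-0.3,0,91.7,0.05,0.31,0.091,-0.11,-0.3,0,91.7,0.05,0.31,0.091,-0.11,-0.3,0,91.7,0.05,0.31,0.091,-0.11,-0.3,0,91.7,0.05,0.31,0.091,-0.11,-0.3,0,91.7,0.05,0.31,0.091,-0.11,-0.3,0,91.7,0.05,0.31,0.091,-0.11,-0.3,0,91.7,0.05,0.31,0.091,-0.11,-0.3,0,91.7,0.05])

```text
time: 43.82
tool_pos: [0.4999, -0.0004, 0.2791]
ee_rot: [3.139, 0.001, 0.002]
wrist_force: [-0.3, 0.0, 0.6]
width: 0.0501
finger_force: 0.0
```

```bash
cat > ced.py <<'E'
from h import *
import sys
o=robot.get_obs();print(o["time"],np.round(o["tool_pos"],4),np.round(np.degrees(o["ee_rot"]),2),o["width"])
s=snap("wrist"); cv2.imwrite(f"pics/{sys.argv[1]}.png",s["img"])
Rt=R.from_euler('z',-2.4,degrees=True).as_matrix()[:2,:2]
for r in spotter.trace("cedar0",s):
    if r["conf"]>.25:
        l,t,w,h=r["box"]; p=onz(s,[[l+w/2,t+h/2]],.018)[0]
        f=fit([(s,r["region"])],"cedar0",.017,(p[0],p[1],0),1); q=Rt@(f[0][:2]-[520.5,8.3])
        print(round(r["conf"],2),np.round(r["box"]),f[0],f[1],"tray",np.round(q))
E
python3 ced.py w10
```

```text
43.825 [ 4.999e-01 -4.000e-04  2.791e-01] [1.7985e+02 7.0000e-02 1.0000e-01] 0.05005833634839006
0.96 [379. 171.  30.  28.] [476.  -99.   29.8] 0.912 tray [ -49. -105.]
0.93 [292. 134.  17.  25.] [528.1  24.9   4.8] 0.932 tray [ 8. 16.]
0.87 [313. 131.  16.  20.] [534.6   1.6   0.6] 0.886 tray [14. -7.]
0.74 [394. 127.  22.  21.] [ 539.9 -108.3    4.3] 0.793 tray [  15. -117.]
0.66 [373. 129.  19.  19.] [ 5.405e+02 -8.230e+01 -1.000e-01] 0.848 tray [ 16. -91.]
0.65 [369. 148.  25.  19.] [513.2 -83.1  -4.1] 0.774 tray [-11. -91.]
0.63 [300. 160.  16.  23.] [4.943e+02 1.810e+01 4.000e-01] 0.906 tray [-26.  11.]
```

View pics/w10.png

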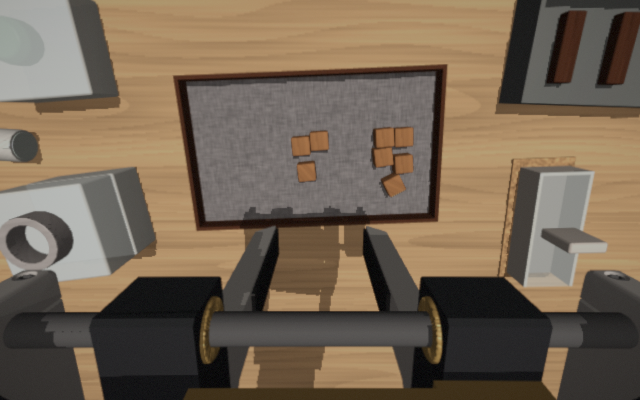

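There are 8 blocks: five in the right third, three in the middle and none in the left. The touching pair at (384,137) and (404,136) can be gripped together along y and carried low to the left third, giving 3/3/2.

Call:
servo_tool(commands=[0.0403,0.095,0.05,0,0,-2,0.066,0.0403,0.095,0.1,0,0,-2,0.066,0.0403,0.095,0.15,0,0,-2,0.066,0.0403,0.095,0.2,0,0,-2,0.066,0.0403,0.095,0.23,0,0,-2,0.066,0.0403,0.095,0.25,0,0,-2,0.066,0.0403,0.095,0.258,0,0,-2,0.066,0.0403,0.095,0.258,0,0,-2,0.06,0.0403,0.095,0.258,0,0,-2,0.054,0.0403,0.095,0.258,0,0,-2,0.04])

```text
time: 45.18
tool_pos: [0.542, -0.0965, 0.0244]
ee_rot: [3.138, -0.004, 0.035]
wrist_force: [-0.7, -0.1, 2.3]
width: 0.0477
finger_force: 29.9
```

Call:
servo_tool(commands=[0,0,0,0,0,0,0.03,0,0,0,0,0,0,0.03,0,0,0,0,0,0,0.03])

```text
time: 45.55
tool_pos: [0.542, -0.0965, 0.0244]
ee_rot: [3.138, -0.004, 0.035]
wrist_force: [0.0, 1.5, 5.8]
width: 0.0481
finger_force: 29.9
```

Call:
servo_tool(commands=[0,0,-0.02,0,0,0,0.03,0,0,-0.05,0,0,0,0.03,0,0,-0.055,0,0,0,0.03,-0.008,-0.04,-0.055,0,0,0,0.03,-0.008,-0.09,-0.055,0,0,0,0.03,-0.008,-0.14,-0.055,0,0,0,0.03,-0.008,-0.18,-0.055,0,0,0,0.03,-0.008,-0.203,-0.055,0,0,0,0.03,-0.008,-0.203,-0.04,0,0,0,0.03,-0.008,-0.203,-0.015,0,0,0,0.03])

```text
time: 46.8
tool_pos: [0.5259, 0.1056, 0.036]
ee_rot: [3.138, -0.002, 0.035]
wrist_force: [-0.3, 0.6, -0.3]
width: 0.0478
finger_force: 29.9
```

Call:
servo_tool(commands=[0,0,0.013,0,0,0,0.03,0,0,0.014,0,0,0,0.03,0,0,0.014,0,0,0,0.03,0,0,0.014,0,0,0,0.062,0,0,0.014,0,0,0,0.062,0,0,0.014,0,0,0,0.062,0,0,-0.05,0,0,0,0.062,0,0,-0.1,0,0,0,0.062,-0.03,0.1,-0.16,0,0,0,0.062,-0.03,0.1,-0.22,0,0,0,0.062])

```text
time: 48.05
tool_pos: [0.5024, 0.0236, 0.2227]
ee_rot: [3.138, 0.002, 0.035]
wrist_force: [1.0, 1.1, -0.3]
width: 0.062
finger_force: 0.0
```

Call:
servo_tool(commands=[0,0,-0.04,0,0,0,0.062,0,0,-0.04,0,0,0,0.062])

```text
time: 48.3
tool_pos: [0.5057, 0.0244, 0.2678]
ee_rot: [3.138, -0.011, 0.034]
wrist_force: [-0.8, 0.5, 0.1]
width: 0.0621
finger_force: 0.0
```

```bash
python3 ced.py w11; python3 - <<'E'
from h import *
for n in("scene","side","wrist"):
    s=snap(n); meas(s,"bead",.071,(.64,.318),0,60);meas(s,"ring",.11,(.437,.302),0,60);meas(s,"shaker",.004,(.42,-.312,.03),1,60)
E
```

```text
48.3 [0.5057 0.0244 0.2678] [179.78  -0.62   1.97] 0.06208116598965293
0.84 [237. 144.  21.  21.] [522.7 118.    4. ] 0.841 tray [  7. 110.]
0.8 [318. 167.  16.  24.] [494.1  17.4   8.5] 0.903 tray [-26.  10.]
0.76 [399. 185.  27.  24.] [475.6 -99.   39.8] 0.839 tray [ -49. -105.]
0.75 [412. 163.  25.  24.] [ 505.1 -109.1    6.1] 0.859 tray [ -20. -117.]
0.69 [314. 142.  14.  25.] [528.8  24.8   1.5] 0.938 tray [ 9. 16.]
0.67 [389. 159.  28.  20.] [512.3 -81.5   4.9] 0.946 tray [-12. -89.]
0.63 [330. 137.  21.  22.] [534.6   1.6   2.5] 0.934 tray [14. -7.]
bead (array([640.4, 320.3,   6.7]), np.float64(0.866))
ring (array([436.4, 301.6,   1. ]), np.float64(0.928))
shaker (array([ 417.3, -312.2,    1.7]), np.float64(0.961))
bead (array([641.7, 318.5,  -3.4]), np.float64(0.859))
ring (array([439.3, 299.8,   2.7]), np.float64(0.685))
shaker (array([ 419.3, -314.7,    2.3]), np.float64(0.927))
bead (array([641.1, 320.3,   3. ]), np.float64(0.971))
ring (array([438.7, 301.2,   3.8]), np.float64(0.843))
shaker (array([ 419.4, -311. ,    0.7]), np.float64(0.902))
```

View pics/w11.png

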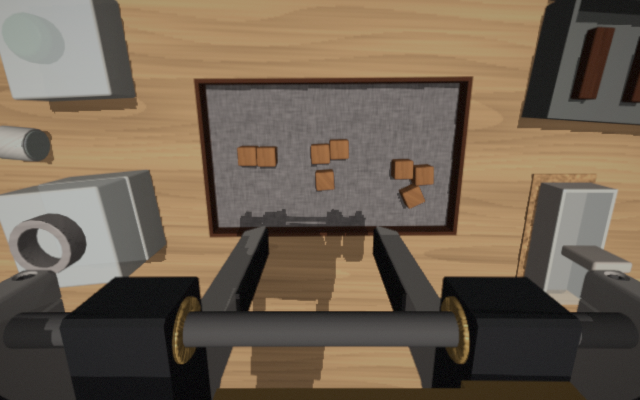

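The blocks now lie 2 in the left third, 3 in the middle and 3 in the right. Bead, ring, slats and shaker are all in place, so I'll hand in.

```bash
python3 -c "
from bench import close_job
print(close_job())"
```

```text
the job is handed in; nothing more can be done
None
```

The job is handed in: both slats are in the case, the ring and bead are centred on their tiers, and the 8 blocks lie 2/3/3 (left/middle/right) in the tray after I moved two by hand from the right third to the left, which the shaking had left empty; the empty shaker is level on the middle of its mat, and I did not touch the vase or flashlight.

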